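Gauge the bores and pack the good housings

TASK

Working from the robot's left to its right, lower the depth rod into the bore of each aluminium housing on the bench until it bottoms, to tell the good ones (40 mm deep) from those drilled short (28 mm). Then hang the rod back in its stand, pack the good housings upright in a row in the low cardboard box and stand the short ones upright in a row in the grey tray; once all is in its place, press the console's button fully down and let it come up again. Leave the printed gears where they lie.

Things in the scene. Friction and masses are not known exactly. Their poses are not given: they have to be found in the camera images.
- housing_1: Aluminium housing: round hub 56 mm in diameter, 52 mm high, blind bore 22 mm wide down the middle of its top. Origin: centre of its underside, z up. Bore 40 mm (full depth) or 28 mm (short) deep from the top face; neither its looks nor its number tell which. About 0.3 kg, loose; absent (None from the start) in some runs.
- housing_2: Aluminium housing: square block 54 x 54 x 56 mm high, blind bore 23 mm wide down the middle of its top. Origin: centre of its underside, z up, x and y square to its sides. Bore 40 mm (full depth) or 28 mm (short) deep from the top face; neither its looks nor its number tell which. About 0.3 kg, loose; absent (None from the start) in some runs.
- housing_3: Aluminium housing: round hub 56 mm in diameter, 52 mm high, blind bore 22 mm wide down the middle of its top. Origin: centre of its underside, z up. Bore 40 mm (full depth) or 28 mm (short) deep from the top face; neither its looks nor its number tell which. About 0.3 kg, loose; absent (None from the start) in some runs.
- housing_4: Aluminium housing: square block 54 x 54 x 56 mm high, blind bore 23 mm wide down the middle of its top. Origin: centre of its underside, z up, x and y square to its sides. Bore 40 mm (full depth) or 28 mm (short) deep from the top face; neither its looks nor its number tell which. About 0.3 kg, loose; absent (None from the start) in some runs.
- housing_5: Aluminium housing: square block 54 x 54 x 56 mm high, blind bore 23 mm wide down the middle of its top. Origin: centre of its underside, z up, x and y square to its sides. Bore 40 mm (full depth) or 28 mm (short) deep from the top face; neither its looks nor its number tell which. About 0.3 kg, loose; absent (None from the start) in some runs.
- housing_6: Aluminium housing: square block 54 x 54 x 56 mm high, blind bore 23 mm wide down the middle of its top. Origin: centre of its underside, z up, x and y square to its sides. Bore 40 mm (full depth) or 28 mm (short) deep from the top face; neither its looks nor its number tell which. About 0.3 kg, loose; absent (None from the start) in some runs.
- housing_7: Aluminium housing: round hub 56 mm in diameter, 52 mm high, blind bore 22 mm wide down the middle of its top. Origin: centre of its underside, z up. Bore 40 mm (full depth) or 28 mm (short) deep from the top face; neither its looks nor its number tell which. About 0.3 kg, loose; absent (None from the start) in some runs.
- housing_8: Aluminium housing: round hub 56 mm in diameter, 52 mm high, blind bore 22 mm wide down the middle of its top. Origin: centre of its underside, z up. Bore 40 mm (full depth) or 28 mm (short) deep from the top face; neither its looks nor its number tell which. About 0.3 kg, loose; absent (None from the start) in some runs.
- rod: Loose steel depth rod, 0.16 kg, hanging upright in its stand. From the tip up: plain rod 12 mm in diameter, 65 mm long; collar 34 mm in diameter (65 to 70 mm above the tip); round grip 22 mm in diameter (70 to 112 mm above the tip). Origin: centre of the tip, z up along the rod. The tip is 5 mm above the table when the rod hangs home.
- stand: Black stand for the depth rod, fixed: a block 54 x 54 mm, its top 70 mm above the table, with an upright through hole 19 mm in diameter in its middle; the rod hangs through the hole with its collar resting on the top. Foot plate 80 x 80 mm. Origin at the centre of its underside, on the hole's axis.
- carton: Low open cardboard packing box, fixed, outside 254 mm (its x) by 74 mm (its y) by 23 mm high, walls and floor 5 mm thick: inside 244 x 64 mm, room for four housings side by side in a row along x. Origin at the centre of its underside. It and the tray may change sides.
- carton_in (a point): Centre of the box's inner floor, 5 mm above the table; axes as the box.
- tray: Low open grey plastic tray for rejects, fixed, outside 254 mm (its x) by 90 mm (its y) by 23 mm high, walls and floor 5 mm thick: inside 244 x 80 mm. Origin at the centre of its underside.
- tray_in (a point): Centre of the tray's inner floor, 5 mm above the table; axes as the tray.
- console: Grey data console, fixed, 90 x 110 x 40 mm high, with one round white push button on top, 15 mm nearer the robot than its middle. Origin at the centre of its underside. It and the rod's stand may change sides.
- button (a joint): Travel of the console's push button: 0 released, 0.008 m fully down; a spring returns it, 5 N when fully down.
- button_top (a point): Centre of the top face of the push button, 36 mm in diameter, facing up; it sinks with the button.
- gear_a: White printed gear lying flat, 45 mm across and 14 mm high, origin at the centre of its underside; a bystander, to be left where it is
- gear_b: White printed gear lying flat, 53 mm across and 12 mm high, origin at the centre of its underside; a bystander, to be left where it is
- gear_c: White printed gear lying flat, 45 mm across and 14 mm high, origin at the centre of its underside; a bystander, to be left where it is
Things that resemble listed ones, but are neither listed nor needed, are in the scene too. What is shaped like the housing_4 but red or turquoise is not meant.

How it is judged:
On the way, in this order (a step that is already met when the one before it is completed fails the run):
1. the depth rod stands on the bottom of the bore of the far left housing, if there is one in that place (((z of rod in the frame of housing_1 between 0.008 and 0.016 m and horizontal distance between rod and housing_1 below 0.009 m and contact force between rod and housing_1 above 0.5 N) or (z of rod in the frame of housing_6 between 0.024 and 0.032 m and horizontal distance between rod and housing_6 below 0.009 m and contact force between rod and housing_6 above 0.5 N))), for 0.1 s.
2. the depth rod stands on the bottom of the bore of the middle left housing, if there is one in that place (((z of rod in the frame of housing_4 between 0.012 and 0.02 m and horizontal distance between rod and housing_4 below 0.009 m and contact force between rod and housing_4 above 0.5 N) or (z of rod in the frame of housing_3 between 0.02 and 0.028 m and horizontal distance between rod and housing_3 below 0.009 m and contact force between rod and housing_3 above 0.5 N))), for 0.1 s.
3. the depth rod stands on the bottom of the bore of the middle right housing, if there is one in that place (((z of rod in the frame of housing_7 between 0.008 and 0.016 m and horizontal distance between rod and housing_7 below 0.009 m and contact force between rod and housing_7 above 0.5 N) or (z of rod in the frame of housing_2 between 0.024 and 0.032 m and horizontal distance between rod and housing_2 below 0.009 m and contact force between rod and housing_2 above 0.5 N))), for 0.1 s.
4. the depth rod stands on the bottom of the bore of the far right housing, if there is one in that place (((z of rod in the frame of housing_5 between 0.012 and 0.02 m and horizontal distance between rod and housing_5 below 0.009 m and contact force between rod and housing_5 above 0.5 N) or (z of rod in the frame of housing_8 between 0.02 and 0.028 m and horizontal distance between rod and housing_8 below 0.009 m and contact force between rod and housing_8 above 0.5 N))), for 0.1 s.
5. the rod hangs in its stand, every full-depth housing stands in the box and every short one in the tray (x of housing_1 in the frame of carton_in between -0.098 and 0.098 m and y of housing_1 in the frame of carton_in between -0.012 and 0.012 m and z of housing_1 in the frame of carton_in between -0.005 and 0.005 m and angle between each of housing_1, housing_4, housing_7, housing_5, housing_6, housing_3, housing_2, housing_8, rod's own z axis and vertical below 0.08 rad and linear speed of each of housing_1, housing_4, housing_7, housing_5, housing_6, housing_3, housing_2, housing_8, rod below 0.02 m/s and x of housing_4 in the frame of carton_in between -0.098 and 0.098 m and y of housing_4 in the frame of carton_in between -0.012 and 0.012 m and z of housing_4 in the frame of carton_in between -0.005 and 0.005 m and x of housing_7 in the frame of carton_in between -0.098 and 0.098 m and y of housing_7 in the frame of carton_in between -0.012 and 0.012 m and z of housing_7 in the frame of carton_in between -0.005 and 0.005 m and x of housing_5 in the frame of carton_in between -0.098 and 0.098 m and y of housing_5 in the frame of carton_in between -0.012 and 0.012 m and z of housing_5 in the frame of carton_in between -0.005 and 0.005 m and x of housing_6 in the frame of tray_in between -0.098 and 0.098 m and y of housing_6 in the frame of tray_in between -0.02 and 0.02 m and z of housing_6 in the frame of tray_in between -0.005 and 0.005 m and x of housing_3 in the frame of tray_in between -0.098 and 0.098 m and y of housing_3 in the frame of tray_in between -0.02 and 0.02 m and z of housing_3 in the frame of tray_in between -0.005 and 0.005 m and x of housing_2 in the frame of tray_in between -0.098 and 0.098 m and y of housing_2 in the frame of tray_in between -0.02 and 0.02 m and z of housing_2 in the frame of tray_in between -0.005 and 0.005 m and x of housing_8 in the frame of tray_in between -0.098 and 0.098 m and y of housing_8 in the frame of tray_in between -0.02 and 0.02 m and z of housing_8 in the frame of tray_in between -0.005 and 0.005 m and horizontal distance between rod and stand below 0.007 m and height (world z) of rod between 0.001 and 0.009 m), for 0.2 s.
6. the button is fully down (value of joint button above 0.0065 m), for 0.05 s.
7. the button is released (value of joint button below 0.0015 m), for 0.1 s.
At the end, for the whole second after the job is handed in: Good housings upright on the box floor (98 mm along, 12 mm across its centre), short ones on the tray floor (98 mm along, 20 mm across), heights within 5 mm, tilt under 0.08 rad; rod hanging in its stand (7 mm off axis, tip 1 to 9 mm up), all at rest; button up (all of step 5 and value of joint button below 0.0015 m); the robot touches nothing.
It fails at once if the gear a is pushed more than 50 mm from its place (distance of gear_a from where it was at the start of the episode above 0.05 m).
It fails at once if the gear b is pushed more than 50 mm from its place (distance of gear_b from where it was at the start of the episode above 0.05 m).
It fails at once if the gear c is pushed more than 50 mm from its place (distance of gear_c from where it was at the start of the episode above 0.05 m).
Of housing_1, housing_6, tape only 1 to 1 are there at a start; the rules pass over those that are not, and their reading is None.
Of housing_4, housing_3 only 1 to 1 are there at a start; the rules pass over those that are not, and their reading is None.
Of housing_7, housing_2 only 1 to 1 are there at a start; the rules pass over those that are not, and their reading is None.
Of housing_5, housing_8 only 1 to 1 are there at a start; the rules pass over those that are not, and their reading is None.
At some moment in a run one of housing_1, housing_2, housing_3, housing_4, housing_5, housing_6, housing_7, housing_8 may be knocked a few centimetres aside while the robot is not near it.
It also fails if it takes over 210 s, if anything falls off the work surface, if the arm or the gripper's body presses on something with over 40 N, if the wrist force passes 120 N, or if a joint passes its speed limit or range.

ROBOT

A 6-joint arm with a two-finger parallel gripper is mounted at the origin on the work surface. World frame = base frame: x ahead of the robot, y to its left, z up, the work surface at z = 0. Lengths are in m, angles in rad, forces in N, time in s.
With the tool pointing down it reaches from about 0.375 to 0.9 m from the base axis. Payload 3.1 kg.
Tool frame: the origin (TCP) lies between the finger pads; the fingertips stand 11 mm ahead of it and the grasp point (between the pads) lies 8 mm behind it; z points along the fingers, y is the line along which they close (so a half turn about z gives the same grasp; the last joint's range is limited). The gripper opens to 87 mm and grips with 3 to 60 N. Pads are 19 mm wide; open, the fingers measure 117 mm over their backs; the gripper's body (75 mm by 190 mm) begins 51 mm behind the grasp point.
Start: joints at [1.135, 0.527, 1.433, -0, 1.181, -0.178], TCP at [0.159, 0.604, 0.234] pointing down, gripper open.
Joint ranges: [-3.08, 3.08], [-0.75, 2.2], [0.22, 2.44], [-1.43, 4.57], [0, 2.65], [-2.85, 2.85]. Speed limits (rad/s): [2.79, 2.79, 3.14, 3.14, 3.14, 3.14].

INTERFACE

Orientations are given as a unit quaternion [x, y, z, w].
In Python, from rig import get_obs, camera, hand_in gives the robot as it stands.
- The arm moves only by the shell command python3 -m pendant 'ROWS' [FORCE]. ROWS is JSON, a list that holds one entry, the list of rows, each a list of 7 numbers: the shift along the tool's x, y, z in m, then the turn, a rotation vector about the tool's x, y, z in degrees, then the opening, from 0 (shut) to 1 (fully open). In form: [[[x, y, z, ax, ay, az, fingers], ...]]. A call has exactly 5 rows; each row shifts and turns the commanded pose from where the row before left it, along the tool's axes as they then stand; what a row does not reach is not made up. A row lasts 1/8 s, in which the tool goes at most 62.5 mm and 10.7 degrees, less where a joint would pass 70% of its speed; a pose out of reach is approached as far as the arm can. A call with a gripper value outside its range is refused whole. The fingers move at their own pace and stop on an object; FORCE is the grip in N (left out, the last holds). Time passes only in rows, so rows that do not move let the fingers close, or fill a call up. It gives the time, the measured TCP pose, the force, the opening and the grip force at its end, in the units of the state.
- get_obs(): the state, without advancing time (a new reading comes with each control period).
- camera(name): name is "side" or "top"; returns a dict with "img" (420x560x3 uint8, red, green, blue), "intrinsics" (3x3 intrinsics, pixels), "k1" (the pictures are not rectified: a ray, as slopes to the right and down, at radius r is drawn at 1 + k1 r^2 times it, then the intrinsics apply), "R" (3x3) and "t" (3): a world point X has camera coordinates R X + t. Camera axes: x right, y down, z forward; pixel columns grow to the right and rows downward; lengths in m; the calibration is good to about 2 mm. A picture is of the moment at which its call begins. There is no depth.
- hand_in(): hands the job in; it is judged then, once.
The state is a dict: "time": time; "q": joint angles; "joint_velocities": joint speeds; "joint_torque": joint torques, N m; "position": TCP position; "tool_rot": TCP orientation; "ft_force": force on the tool from outside, world axes, zero at the start; "moment": the same for the moment, N m; "grip_width": finger opening in m; "grip_force": force on a finger pad.
Only numpy, scipy, OpenCV 4.12 (cv2) and the standard library are available. Lean on these libraries where they do the work, as an engineer would, in place of code of your own. Each camera call takes 0.05 s, during which the arm holds its last target. There are 200 camera calls.

## Working session

There is one attempt and no reset: what is moved stays moved. The work goes in short steps, Python scripts to look and compute and a shell command to move; the robot and the scene stay as the last step left them, time stands still between calls to the robot, and variables do not carry over. Pictures are saved under pics/ and viewed, at most 14 in all, crops included, and the job is handed in when it is done.

```bash
ls; mkdir -p pics; cat > look.py <<'E'
import cv2,sys
from rig import camera,get_obs
o=get_obs()
print({k:(v if not hasattr(v,'round') else v) for k,v in o.items()})
for n in("top","side"):
    c=camera(n); cv2.imwrite(f"pics/{n}{sys.argv[1]}.png",c["img"][:,:,::-1])
    print(n,c["intrinsics"],c["k1"],c["R"],c["t"])
E
python3 look.py 0
```

```text
pics
{'time': 0.0, 'q': array([ 1.13451981e+00,  5.28470054e-01,  1.43388525e+00, -1.77381951e-05,
        1.18138699e+00, -1.78480838e-01]), 'joint_velocities': array([-0.00189462, -0.00080513,  0.00147172,  0.00164487,  0.00010594,
        0.0005971 ]), 'joint_torque': array([ 3.81159100e-05, -4.40038168e+01, -1.76594245e+01,  6.32615970e-02,
        5.82305412e-02, -1.61046210e-04]), 'position': array([0.15900792, 0.60371163, 0.23257464]), 'tool_rot': array([ 1.28537783e-01,  9.91704030e-01, -1.02692437e-03, -3.17381708e-04]), 'ft_force': array([-0.88716394,  0.23009132,  0.36110961]), 'moment': array([-0.04038278,  0.00305765,  0.01417972]), 'grip_force': 0.0, 'grip_width': 0.08709682630760526}
top [[428.04265333   0.         281.30385061]
 [  0.         428.04265333 209.55159088]
 [  0.           0.           1.        ]] -0.03126808587271007 [[ 0.01081674 -0.99980008  0.01681676]
 [-0.98437244 -0.01360299 -0.17557296]
 [ 0.17576662 -0.01465483 -0.98432278]] [-0.00666876  0.54763241  0.84554295]
side [[446.73546575   0.         280.17344712]
 [  0.         446.73546575 214.07177707]
 [  0.           0.           1.        ]] 0.01836258660391398 [[ 0.93388471 -0.35725974  0.01499428]
 [-0.26718418 -0.72506537 -0.63473838]
 [ 0.2376383   0.58876624 -0.77258162]] [-0.51509222  0.18875337  0.82414074]
```

View pics/top0.png

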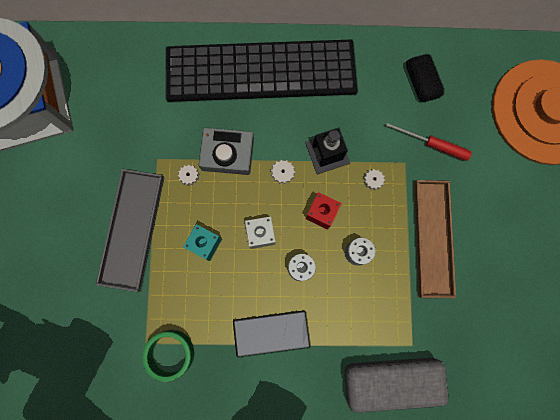

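View pics/side0.png

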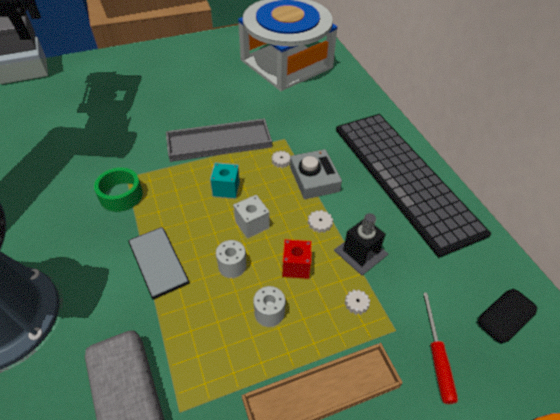

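The top view shows a white square block at (260,231), white hubs at (301,267) and (361,251), the stand and rod at (328,145), the console button at (224,153), the tray at (130,230) and the carton at (435,240). A tape roll lies in the far-left area at (168,356), so there is no far-left housing. The side view agrees: block (252,212), hubs (231,257) and (269,303).

```bash
cat > geo.py <<'E'
import cv2,numpy as np
from rig import camera
def ray(c,uv):
    K=c["intrinsics"];k=c["k1"]
    p=cv2.undistortPoints(np.array([[uv]],float),K,np.array([k,0,0,0,0.]))[0,0]
    d=c["R"].T@np.array([p[0],p[1],1.]); o=-c["R"].T@c["t"]; return o,d/np.linalg.norm(d)
def onz(c,uv,z):
    o,d=ray(c,uv); return o+d*(z-o[2])/d[2]
def tri(c1,u1,c2,u2):
    o1,d1=ray(c1,u1);o2,d2=ray(c2,u2)
    A=np.stack([d1,-d2],1);s=np.linalg.lstsq(A,o2-o1,rcond=None)[0]
    a,b=o1+s[0]*d1,o2+s[1]*d2
    return (a+b)/2,np.linalg.norm(a-b)
def proj(c,X):
    p=c["R"]@X+c["t"];x=p[:2]/p[2];x=x*(1+c["k1"]*(x@x));K=c["intrinsics"]
    return x*K[0,0]+K[:2,2]
E
python3 - <<'E'
import cv2,numpy as np
t=cv2.imread('pics/top0.png');s=cv2.imread('pics/side0.png')
a=cv2.resize(t[120:290,180:400],None,fx=3.6,fy=3.5,interpolation=cv2.INTER_CUBIC)
cv2.imwrite('pics/a.png',a[:600,:800])
cv2.imwrite('pics/b.png',cv2.resize(s[140:330,200:400],None,fx=3.1,fy=3.1,interpolation=cv2.INTER_CUBIC))
E
```

```text
(no output)
```

View pics/a.png

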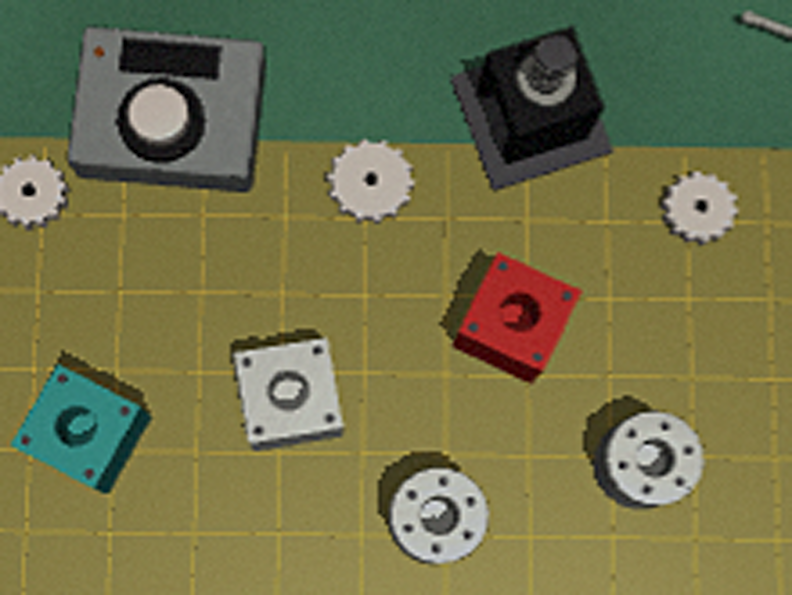

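View pics/b.png

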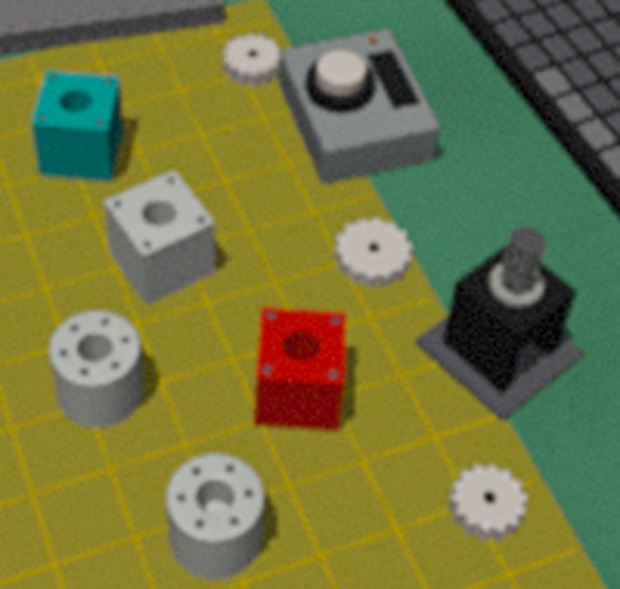

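```bash
python3 - <<'E'
import cv2,numpy as np
from geo import *
np.set_printoptions(precision=4,suppress=True)
T=camera("top");S=camera("side")
a=lambda x,y:(180+(x+.5)/3.6-.5,120+(y+.5)/3.5-.5)
b=lambda x,y:(200+(x+.5)/3.1-.5,140+(y+.5)/3.1-.5)
for n,p,q,z in [("sq",(288,391),(159,212),.056),("r1",(440,516),(95,347),.052),("r2",(656,458),(215,496),.052),("red",(520,312),(301,346),.056),("teal",(77,426),(76,101),.056),("rodtop",(555,52),(527,240),.117),("collar",(547,82),(516,287),.075),("button",(157,112),(342,70),.05)]:
    print(n,tri(T,a(*p),S,b(*q)),onz(T,a(*p),z)[:2],onz(S,b(*q),z)[:2])
c=np.array([onz(T,a(*p),.056)[:2] for p in [(233,343),(327,339),(342,432),(253,443)]])
print("sqc",c.mean(0),[np.linalg.norm(c[i]-c[i-1]) for i in range(4)],np.degrees(np.arctan2(*(c[1]-c[0])[::-1])),np.degrees(np.arctan2(*(c[2]-c[3])[::-1])),np.degrees(np.arctan2(*(c[3]-c[0])[::-1])))
for n,p in [("gA",(28,190)),("gB",(371,179)),("gC",(701,206))]: print(n,onz(T,a(*p),.013))
img=T["img"].astype(int);hsv=cv2.cvtColor(T["img"],cv2.COLOR_RGB2HSV)
y,x=np.mgrid[:420,:560]
print(hsv[240,435],hsv[230,130],hsv[100+240,120])
m1=((hsv[...,0]<20)&(hsv[...,1]>60)&(x>405)&(x<470)&(y>165)&(y<310))
m2=((hsv[...,1]<60)&(hsv[...,2]>45)&(x>85)&(x<172)&(y>160)&(y<300))
for n,m in(("carton",m1),("tray",m2)):
    m=cv2.morphologyEx(m.astype(np.uint8),cv2.MORPH_OPEN,np.ones((3,3)))
    C=max(cv2.findContours(m,0,1)[0],key=cv2.contourArea)
    P=np.array([onz(T,q[0],.023)[:2] for q in C])
    r=cv2.minAreaRect((P*1000).astype(np.float32));print(n,r,cv2.boundingRect(C))
    H=np.array([q[0] for q in cv2.convexHull(C)]);
    print(cv2.approxPolyDP(C,5,True)[:,0].tolist())
E
```

```text
sq (array([0.5015, 0.044 , 0.0553]), np.float64(0.00218269571656585)) [0.5003 0.0441] [0.5024 0.0434]
r1 (array([ 0.43  , -0.0432,  0.0513]), np.float64(0.002464710707175753)) [ 0.4288 -0.043 ] [ 0.4312 -0.0437]
r2 (array([ 0.4648, -0.1666,  0.0514]), np.float64(0.0017457006719033945)) [ 0.4639 -0.1663] [ 0.4656 -0.167 ]
red (array([ 0.5502, -0.0889,  0.0542]), np.float64(0.0013431156589732566)) [ 0.5492 -0.0886] [ 0.5503 -0.0901]
teal (array([0.4792, 0.1633, 0.0551]), np.float64(0.0018009310264566149)) [0.4782 0.1632] [0.4799 0.1623]
rodtop (array([ 0.6901, -0.1024,  0.1148]), np.float64(0.000552852956294769)) [ 0.689 -0.102] [ 0.6892 -0.1038]
collar (array([ 0.6888, -0.1042,  0.0699]), np.float64(0.002772474795419365)) [ 0.6856 -0.1031] [ 0.6877 -0.1073]
button (array([0.6695, 0.1242, 0.0581]), np.float64(0.0016990988823776202)) [0.6712 0.1254] [0.6743 0.1318]
sqc [0.5015 0.0437] [np.float64(0.06016768131379537), np.float64(0.053864872200469954), np.float64(0.05563393304342709), np.float64(0.050783626072562975)] -86.68202086379627 -82.01064898479545 -167.69263769162032
gA [0.6308 0.2071 0.013 ]
gB [ 0.6411 -0.0026  0.013 ]
gC [ 0.6267 -0.2057  0.013 ]
[ 13 121 139] [10  8 94] [69 94 95]
carton ((496.6188659667969, -328.52655029296875), (80.73182678222656, 252.8694610595703), 89.87503814697266) (414, 180, 42, 118)
[[417, 180], [418, 296], [455, 297], [449, 181]]
tray ((506.28240966796875, 318.66607666015625), (80.56934356689453, 254.29107666015625), 82.15384674072266) (102, 170, 59, 122)
[[130, 170], [102, 280], [137, 291], [160, 178]]
```

Two-view positions agree within about 2 mm and the heights match. Turning the tool square to the world first, then going to the rod.

```bash
python3 -m pendant '[[[0,0,0,0,0,-3,1],[0,0,0,0,0,-3,1],[0,0,0,0,0,-3,1],[0,0,0,0,0,-3,1],[0,0,0,0,0,-2.8,1]]]' 20
python3 -m pendant '[[[-0.0265,-0.035,0,0,0,0,1],[-0.0265,-0.035,0,0,0,0,1],[-0.0265,-0.035,0,0,0,0,1],[-0.0265,-0.035,0,0,0,0,1],[-0.0265,-0.035,0,0,0,0,1]]]'
python3 - <<'E'
import cv2
t=cv2.imread('pics/top0.png')
import numpy as np
a=cv2.resize(t[160:310,90:175],None,fx=4,fy=4,interpolation=cv2.INTER_CUBIC)
b=cv2.resize(t[160:310,395:480],None,fx=4,fy=4,interpolation=cv2.INTER_CUBIC)
cv2.imwrite('pics/c.png',np.hstack([a,b]))
E
```

```text
time: 0.82
position: [0.1592, 0.6041, 0.2333]
tool_rot: [-0.001, 1.0, -0.0, -0.0]
ft_force: [-0.7, -0.4, 0.4]
grip_width: 0.0869
grip_force: 0.0
time: 1.45
position: [0.2926, 0.4282, 0.2335]
tool_rot: [-0.0, 1.0, 0.0, 0.0]
ft_force: [0.9, -0.3, -0.2]
grip_width: 0.087
grip_force: 0.0
```

View pics/c.png

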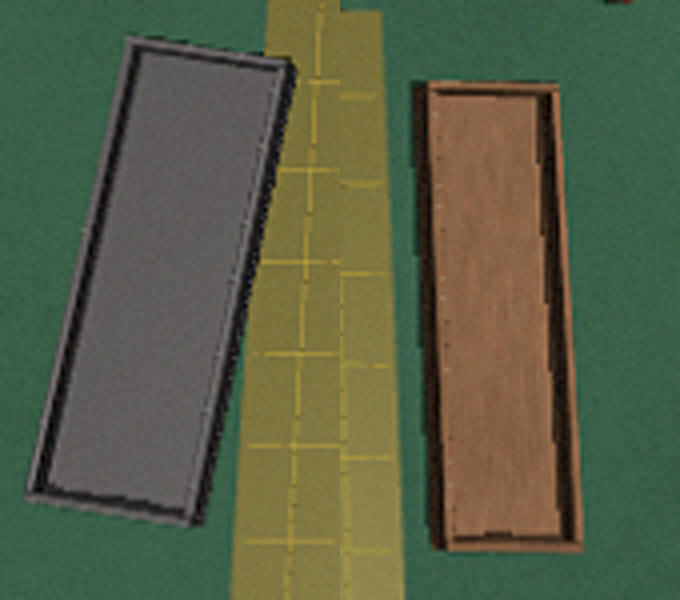

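The crop shows the outer rim corners. Tray: (128,38), (290,62), (195,524), (28,500). Carton: (428,84), (557,84), (582,550), (446,550).

```bash
python3 - <<'E'
from geo import *
np.set_printoptions(precision=4,suppress=True)
T=camera("top")
for n,C,o in(("tray",[(128,38),(290,62),(195,524),(28,500)],90),("carton",[(428,84),(557,84),(582,550),(446,550)],310+0)):
    P=np.array([onz(T,((x-(340 if o==310 else 0)+.5)/4-.5+(395 if o==310 else 90),(y+.5)/4-.5+160),.023)[:2] for x,y in C])
    print(n,P.mean(0),[round(np.linalg.norm(P[i]-P[i-1]),4) for i in range(4)])
    for i,j in((3,0),(2,1)): print(np.degrees(np.arctan2(*(P[j]-P[i])[::-1])))
# square block yaw
g=cv2.cvtColor(T["img"],cv2.COLOR_RGB2HSV)
y,x=np.mgrid[:420,:560]
m=((g[...,1]<40)&(g[...,2]>150)&(abs(x-260)<25)&(abs(y-231)<25)).astype(np.uint8)
C=max(cv2.findContours(m,0,1)[0],key=cv2.contourArea)
P=np.array([onz(T,q[0],.056)[:2]*1000 for q in C],np.float32);print(cv2.minAreaRect(P))
E
python3 -m pendant '[[[-0.0265,-0.035,0,0,0,0,1],[-0.0265,-0.035,0,0,0,0,1],[-0.0265,-0.035,0,0,0,0,1],[-0.0265,-0.035,0,0,0,0,1],[-0.0265,-0.035,0,0,0,0,1]]]'
python3 -m pendant '[[[-0.0265,-0.035,0,0,0,0,1],[-0.0265,-0.035,0,0,0,0,1],[-0.0265,-0.035,0,0,0,0,1],[-0.0265,-0.035,0,0,0,0,1],[-0.0265,-0.035,0,0,0,0,1]]]'
python3 -m pendant '[[[-0.0265,-0.036,0,0,0,0,1],[-0.0265,-0.036,0,0,0,0,1],[-0.0265,-0.036,0.02,0,0,0,1],[-0.0265,-0.036,0.025,0,0,0,1],[-0.0265,-0.036,0.025,0,0,0,1]]]'
```

```text
tray [0.5067 0.3216] [np.float64(0.2512), np.float64(0.0901), np.float64(0.2501), np.float64(0.0887)]
-7.673413874406049
-8.01313258889959
carton [ 0.4958 -0.332 ] [np.float64(0.2508), np.float64(0.0719), np.float64(0.2516), np.float64(0.0724)]
-0.33245715911548757
-0.22759996222271983
((501.11700439453125, 43.928428649902344), (53.24808120727539, 52.803497314453125), 10.789190292358398)
time: 2.12
position: [0.4252, 0.2534, 0.2336]
tool_rot: [-0.0, 1.0, 0.0, 0.0]
ft_force: [1.0, -0.1, -0.2]
grip_width: 0.0872
grip_force: 0.0
time: 2.75
position: [0.5578, 0.0785, 0.2335]
tool_rot: [-0.0, 1.0, 0.0, -0.0]
ft_force: [-0.1, 0.8, 0.1]
grip_width: 0.0867
grip_force: 0.0
time: 3.38
position: [0.6905, -0.1014, 0.1627]
tool_rot: [-0.0, 1.0, 0.0, 0.0]
ft_force: [0.4, 0.2, 0.4]
grip_width: 0.0869
grip_force: 0.0
```

```bash
python3 -m pendant '[[[0,-0.0015,0.02,0,0,0,1],[0,0,0.02,0,0,0,1],[0,0,0.02,0,0,0,1],[0,0,0.0107,0,0,0,1],[0,0,0,0,0,0,1]]]' 25
python3 -m pendant '[[[0,0,0,0,0,0,0],[0,0,0,0,0,0,0],[0,0,0,0,0,0,0],[0,0,0,0,0,0,0],[0,0,0,0,0,0,0]]]' 25
python3 -m pendant '[[[0,0,-0.01,0,0,0,0],[0,0,-0.02,0,0,0,0],[0,0,-0.02,0,0,0,0],[0,0,-0.02,0,0,0,0],[0,0,-0.02,0,0,0,0]]]'
python3 look.py 1 >/dev/null
```

```text
time: 4.0
position: [0.689, -0.101, 0.092]
tool_rot: [-0.001, 1.0, 0.0, -0.001]
ft_force: [-0.3, 0.5, -0.8]
grip_width: 0.0868
grip_force: 0.0
time: 4.62
position: [0.6897, -0.102, 0.093]
tool_rot: [-0.0, 1.0, -0.0, 0.0]
ft_force: [-0.1, 0.3, -0.5]
grip_width: 0.045
grip_force: 0.0
time: 5.25
position: [0.69, -0.1019, 0.1852]
tool_rot: [-0.0, 1.0, -0.0, 0.001]
ft_force: [0.2, 0.6, 0.9]
grip_width: 0.0016
grip_force: 0.0
```

View pics/side1.png

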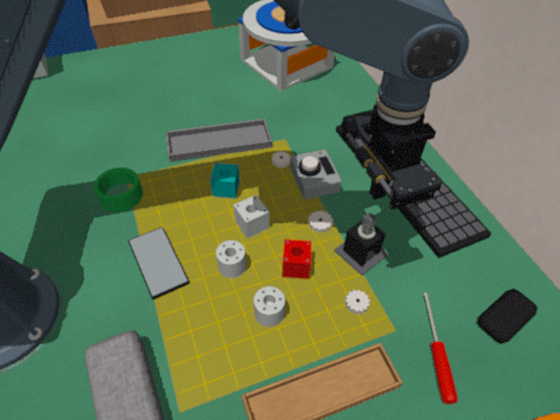

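The fingers are slower than I allowed for; the rod still hangs at (368,225) in its stand. Reopening, then gripping again with a longer wait.

```bash
python3 -m pendant '[[[0,0,0,0,0,0,0.6],[0,0,0,0,0,0,0.6],[0,0,0,0,0,0,0.6],[0,0,0,0,0,0,0.6],[0,0,0,0,0,0,0.6]]]' 25
python3 -m pendant '[[[0,0,0,0,0,0,0.6],[0,0,0,0,0,0,0.6],[0,0,0,0,0,0,0.6],[0,0,0,0,0,0,0.6],[0,0,0,0,0,0,0.6]]]' 25
python3 -m pendant '[[[0,-0.001,0.02,0,0,0,0.6],[0,0,0.02,0,0,0,0.6],[0,0,0.02,0,0,0,0.6],[0,0,0.02,0,0,0,0.6],[0,0,0.013,0,0,0,0.6]]]' 25
python3 -m pendant '[[[0,0,0,0,0,0,0],[0,0,0,0,0,0,0],[0,0,0,0,0,0,0],[0,0,0,0,0,0,0],[0,0,0,0,0,0,0]]]' 25
python3 -m pendant '[[[0,0,0,0,0,0,0],[0,0,0,0,0,0,0],[0,0,0,0,0,0,0],[0,0,0,0,0,0,0],[0,0,0,0,0,0,0]]]' 25
```

```text
time: 5.98
position: [0.6896, -0.1019, 0.1825]
tool_rot: [-0.0, 1.0, 0.0, -0.0]
ft_force: [0.2, 0.1, -0.5]
grip_width: 0.0428
grip_force: 0.0
time: 6.6
position: [0.6897, -0.1019, 0.1829]
tool_rot: [-0.0, 1.0, -0.0, 0.0]
ft_force: [-0.2, 0.4, 0.5]
grip_width: 0.0526
grip_force: 0.0
time: 7.22
position: [0.689, -0.1027, 0.0878]
tool_rot: [-0.0, 1.0, 0.0, -0.001]
ft_force: [-0.1, -0.4, 0.3]
grip_width: 0.0519
grip_force: 0.0
time: 7.85
position: [0.6902, -0.103, 0.0907]
tool_rot: [-0.0, 1.0, -0.0, 0.001]
ft_force: [-0.2, 1.2, 2.0]
grip_width: 0.0212
grip_force: 25.0
time: 8.48
position: [0.6902, -0.1031, 0.0907]
tool_rot: [-0.0, 1.0, -0.0, 0.001]
ft_force: [-1.7, -0.1, 5.2]
grip_width: 0.0212
grip_force: 25.0
```

```bash
python3 -m pendant '[[[0,0,-0.01,0,0,0,0],[0,0,-0.02,0,0,0,0],[0,0,-0.02,0,0,0,0],[0,0,-0.02,0,0,0,0],[0,0,-0.02,0,0,0,0]]]'
python3 -m pendant '[[[0.03,0.0235,0,0,0,0,0],[0.04,0.031,0,0,0,0,0],[0.04,0.031,0,0,0,0,0],[0.04,0.031,0,0,0,0,0],[0.03,0.0235,0,0,0,0,0]]]'
python3 -m pendant '[[[0.009,0.007,0,0,0,0,0],[0,0,0,0,0,0,0],[0,0,0,0,0,0,0],[0,0,0,0,0,0,0],[0,0,0,0,0,0,0]]]'
python3 look.py 2 >/dev/null; python3 - <<'E'
import cv2,numpy as np
s=cv2.imread('pics/side2.png');t=cv2.imread('pics/top2.png')
f=lambda i,u,v:cv2.resize(i[v-60:v+60,u-50:u+50],None,fx=4,fy=4)
cv2.imwrite('pics/d.png',np.hstack([f(t,260,225),f(s,252,190)]))
E
```

```text
time: 9.1
position: [0.6899, -0.1029, 0.1819]
tool_rot: [-0.0, 1.0, -0.0, 0.001]
ft_force: [-0.6, 0.6, -2.2]
grip_width: 0.0212
grip_force: 25.0
time: 9.72
position: [0.5079, 0.0382, 0.1811]
tool_rot: [-0.0, 1.0, 0.0, 0.0]
ft_force: [0.8, 0.1, -1.1]
grip_width: 0.0215
grip_force: 25.0
time: 10.35
position: [0.5012, 0.0434, 0.1797]
tool_rot: [0.0, 1.0, -0.0, 0.0]
ft_force: [-0.1, 0.3, -2.5]
grip_width: 0.0212
grip_force: 25.0
```

View pics/d.png

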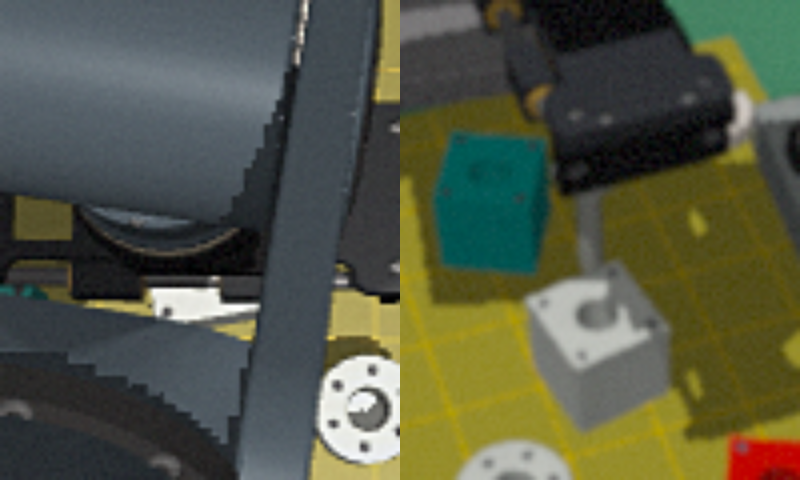

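The side crop shows the rod held upright, its tip at (597,268) just above the block's bore. Lowering.

```bash
python3 -m pendant '[[[0,-0.0,0.015,0,0,0,0],[0,0,0.015,0,0,0,0],[0,0,0.015,0,0,0,0],[0,0,0.01,0,0,0,0],[0,0,0.005,0,0,0,0]]]'
python3 -m pendant '[[[0,0,0.002,0,0,0,0],[0,0,0.002,0,0,0,0],[0,0,0.001,0,0,0,0],[0,0,0.001,0,0,0,0],[0,0,0,0,0,0,0]]]'
```

```text
time: 11.08
position: [0.5004, 0.044, 0.1191]
tool_rot: [-0.0, 1.0, 0.0, -0.0]
ft_force: [0.5, 0.9, -1.9]
grip_width: 0.021
grip_force: 25.0
time: 11.7
position: [0.5006, 0.044, 0.1139]
tool_rot: [-0.0, 1.0, -0.0, 0.0]
ft_force: [1.0, 0.8, -1.8]
grip_width: 0.0216
grip_force: 25.0
```

```bash
python3 -m pendant '[[[0,0,0.001,0,0,0,0],[0,0,0.001,0,0,0,0],[0,0,0.001,0,0,0,0],[0,0,0.001,0,0,0,0],[0,0,0,0,0,0,0]]]'
python3 -m pendant '[[[0,0,0.001,0,0,0,0],[0,0,0.001,0,0,0,0],[0,0,0.001,0,0,0,0],[0,0,0.001,0,0,0,0],[0,0,0,0,0,0,0]]]'
```

```text
time: 12.32
position: [0.5005, 0.044, 0.1098]
tool_rot: [-0.0, 1.0, 0.0, -0.0]
ft_force: [0.6, -0.1, -0.4]
grip_width: 0.0216
grip_force: 25.0
time: 12.95
position: [0.5005, 0.044, 0.1058]
tool_rot: [-0.0, 1.0, 0.0, -0.0]
ft_force: [0.1, 0.1, -1.4]
grip_width: 0.0215
grip_force: 25.0
```

Past the short depth; continuing to the deep bottom.

```bash
python3 -m pendant '[[[0,0,0.001,0,0,0,0],[0,0,0.001,0,0,0,0],[0,0,0.001,0,0,0,0],[0,0,0,0,0,0,0],[0,0,0,0,0,0,0]]]'
python3 -m pendant '[[[0,0,0.001,0,0,0,0],[0,0,0.0005,0,0,0,0],[0,0,0.0005,0,0,0,0],[0,0,0,0,0,0,0],[0,0,0,0,0,0,0]]]'
```

```text
time: 13.58
position: [0.5006, 0.044, 0.1028]
tool_rot: [-0.0, 1.0, -0.0, -0.0]
ft_force: [-0.8, 0.3, -1.9]
grip_width: 0.0212
grip_force: 25.0
time: 14.2
position: [0.501, 0.044, 0.1016]
tool_rot: [-0.0, 1.0, -0.0, 0.001]
ft_force: [-0.9, 0.2, 5.9]
grip_width: 0.0212
grip_force: 25.0
```

Bottomed at the deep height (TCP 0.1016, so tip about 0.016): the block is good. Next the middle-right hub, with a mask check that nothing has moved.

```bash
python3 -m pendant '[[[0,0,-0.015,0,0,0,0],[0,0,-0.02,0,0,0,0],[0,0,-0.02,0,0,0,0],[0,0,-0.013,0,0,0,0],[0,0,0,0,0,0,0]]]'
python3 -m pendant '[[[0.01,-0.012,0,0,0,0,0],[0.0175,-0.0215,0,0,0,0,0],[0.0175,-0.022,0,0,0,0,0],[0.0175,-0.0215,0,0,0,0,0],[0.0085,-0.010,0,0,0,0,0]]]'
cat > blobs.py <<'E'
import sys,cv2,numpy as np
from geo import *
def blobs(img):
    g=cv2.cvtColor(img,cv2.COLOR_RGB2HSV);m=((g[...,1]<45)&(g[...,2]>75)).astype(np.uint8)
    m=cv2.morphologyEx(m,2,np.ones((3,3)))
    m[:150]=0;m[:, :195]=0;m[:,345:]=0
    n,l,s,c=cv2.connectedComponentsWithStats(m)
    return [(s[i].tolist(),c[i].round(1).tolist()) for i in range(1,n) if s[i][4]>100]
if __name__=="__main__":
    for b in blobs(cv2.imread('pics/side0.png')[:,:,::-1].copy()): print("t0",b)
    c=camera("side");cv2.imwrite('pics/side_l.png',c["img"][:,:,::-1])
    for b in blobs(c["img"]): print("now",b)
E
python3 blobs.py
```

```text
time: 14.82
position: [0.5013, 0.0439, 0.17]
tool_rot: [-0.0, 1.0, -0.0, 0.001]
ft_force: [0.5, -0.1, -2.1]
grip_width: 0.0213
grip_force: 25.0
time: 15.45
position: [0.4275, -0.0439, 0.1682]
tool_rot: [0.001, 1.0, 0.0, -0.001]
ft_force: [-0.2, 0.6, -1.6]
grip_width: 0.0208
grip_force: 25.0
t0 ([273, 150, 68, 48, 1439], [309.4, 171.2])
t0 ([234, 196, 35, 41, 1030], [251.4, 215.7])
t0 ([309, 211, 24, 20, 388], [320.3, 220.4])
t0 ([216, 240, 29, 37, 876], [230.6, 258.1])
t0 ([254, 287, 31, 39, 1006], [268.8, 305.7])
now ([273, 150, 68, 48, 1649], [310.1, 172.7])
now ([243, 200, 26, 38, 370], [258.6, 222.3])
now ([309, 211, 24, 20, 388], [320.3, 220.4])
now ([216, 234, 30, 43, 917], [230.6, 257.5])
now ([254, 286, 31, 40, 1018], [269.0, 305.7])
```

```bash
python3 -m pendant '[[[-0.001,0,0.012,0,0,0,0],[0,0,0.013,0,0,0,0],[0,0,0.015,0,0,0,0],[0,0,0.01,0,0,0,0],[0,0,0.004,0,0,0,0]]]'
python3 -m pendant '[[[0,0,0.001,0,0,0,0],[0,0,0.001,0,0,0,0],[0,0,0.001,0,0,0,0],[0,0,0.001,0,0,0,0],[0,0,0,0,0,0,0]]]'
python3 -m pendant '[[[0,0,0.001,0,0,0,0],[0,0,0.001,0,0,0,0],[0,0,0,0,0,0,0],[0,0,0,0,0,0,0],[0,0,0,0,0,0,0]]]'
```

```text
time: 16.12
position: [0.4306, -0.0426, 0.1139]
tool_rot: [-0.001, 1.0, 0.0, -0.001]
ft_force: [0.7, 0.3, -1.4]
grip_width: 0.0214
grip_force: 25.0
time: 16.75
position: [0.4307, -0.0431, 0.1109]
tool_rot: [-0.0, 1.0, -0.0, 0.0]
ft_force: [0.9, -0.4, -1.0]
grip_width: 0.0211
grip_force: 25.0
time: 17.38
position: [0.4307, -0.043, 0.1089]
tool_rot: [-0.0, 1.0, -0.0, 0.0]
ft_force: [-0.2, -0.3, -1.8]
grip_width: 0.0213
grip_force: 25.0
```

```bash
python3 -m pendant '[[[0,0,0.001,0,0,0,0],[0,0,0.001,0,0,0,0],[0,0,0,0,0,0,0],[0,0,0,0,0,0,0],[0,0,0,0,0,0,0]]]'
python3 -m pendant '[[[0,0,0.002,0,0,0,0],[0,0,0.002,0,0,0,0],[0,0,0.002,0,0,0,0],[0,0,0.001,0,0,0,0],[0,0,0,0,0,0,0]]]'
python3 -m pendant '[[[0,0,0.001,0,0,0,0],[0,0,0.001,0,0,0,0],[0,0,0,0,0,0,0],[0,0,0,0,0,0,0],[0,0,0,0,0,0,0]]]'
```

```text
time: 18.0
position: [0.4306, -0.043, 0.1068]
tool_rot: [-0.0, 1.0, -0.0, -0.0]
ft_force: [-0.4, -1.0, -1.8]
grip_width: 0.0214
grip_force: 25.0
time: 18.62
position: [0.4306, -0.043, 0.0997]
tool_rot: [-0.0, 1.0, 0.0, -0.0]
ft_force: [0.4, -0.4, -2.2]
grip_width: 0.0213
grip_force: 25.0
time: 19.25
position: [0.4307, -0.043, 0.0979]
tool_rot: [-0.0, 1.0, -0.0, 0.0]
ft_force: [0.4, -0.5, -1.3]
grip_width: 0.0213
grip_force: 25.0
```

```bash
python3 -m pendant '[[[0,0,0.0007,0,0,0,0],[0,0,0.0007,0,0,0,0],[0,0,0,0,0,0,0],[0,0,0,0,0,0,0],[0,0,0,0,0,0,0]]]'
```

```text
time: 19.88
position: [0.4312, -0.0432, 0.0976]
tool_rot: [-0.0, 1.0, -0.0, 0.001]
ft_force: [-0.7, 0.1, 10.6]
grip_width: 0.0215
grip_force: 25.0
```

Bottomed at 0.0977, so this hub is full depth. Next the far-right hub.

```bash
python3 -m pendant '[[[0,0,-0.015,0,0,0,0],[0,0,-0.02,0,0,0,0],[0,0,-0.02,0,0,0,0],[0,0,-0.015,0,0,0,0],[0,0,0,0,0,0,0]]]'
python3 -m pendant '[[[-0.005,-0.0185,0,0,0,0,0],[-0.008,-0.03,0,0,0,0,0],[-0.008,-0.03,0,0,0,0,0],[-0.008,-0.03,0,0,0,0,0],[-0.005,-0.015,0,0,0,0,0]]]'
python3 blobs.py | grep now
python3 -m pendant '[[[0,0,0.012,0,0,0,0],[0,0,0.013,0,0,0,0],[0,0,0.015,0,0,0,0],[0,0,0.01,0,0,0,0],[0,0,0.003,0,0,0,0]]]'
```

```text
time: 20.5
position: [0.4313, -0.0432, 0.1672]
tool_rot: [-0.0, 1.0, -0.0, 0.001]
ft_force: [-0.2, 0.3, -1.6]
grip_width: 0.021
grip_force: 25.0
time: 21.12
position: [0.4651, -0.1691, 0.1656]
tool_rot: [0.001, 1.0, -0.0, -0.0]
ft_force: [-0.2, 0.0, -3.0]
grip_width: 0.0212
grip_force: 25.0
now ([296, 150, 45, 48, 1344], [315.8, 175.8])
now ([254, 206, 29, 6, 108], [268.0, 208.7])
now ([308, 211, 25, 20, 399], [320.1, 220.5])
now ([216, 240, 30, 37, 907], [230.9, 258.0])
now ([254, 289, 31, 37, 821], [268.3, 308.9])
time: 21.8
position: [0.464, -0.1656, 0.1124]
tool_rot: [-0.001, 1.0, 0.001, -0.001]
ft_force: [0.4, -1.3, -1.3]
grip_width: 0.0216
grip_force: 25.0
```

```bash
python3 -m pendant '[[[0,0,0.001,0,0,0,0],[0,0,0.001,0,0,0,0],[0,0,0.001,0,0,0,0],[0,0,0,0,0,0,0],[0,0,0,0,0,0,0]]]'
python3 -m pendant '[[[0,0,0.0007,0,0,0,0],[0,0,0.0007,0,0,0,0],[0,0,0,0,0,0,0],[0,0,0,0,0,0,0],[0,0,0,0,0,0,0]]]'
```

```text
time: 22.42
position: [0.4647, -0.1666, 0.1106]
tool_rot: [-0.0, 1.0, -0.0, 0.0]
ft_force: [0.1, 0.5, -2.2]
grip_width: 0.0214
grip_force: 25.0
time: 23.05
position: [0.465, -0.1667, 0.1096]
tool_rot: [-0.0, 1.0, -0.0, 0.0]
ft_force: [-0.6, 1.6, 5.9]
grip_width: 0.0213
grip_force: 25.0
```

Bottomed at 0.1097, so the far-right hub is short. Returning the rod to its stand.

```bash
python3 -m pendant '[[[0,0,-0.01,0,0,0,0],[0,0,-0.02,0,0,0,0],[0,0,-0.02,0,0,0,0],[0,0,-0.02,0,0,0,0],[0,0,-0.005,0,0,0,0]]]'
python3 -m pendant '[[[-0.02,0.006,0,0,0,0,0],[-0.04,0.012,0,0,0,0,0],[-0.045,0.0125,0,0,0,0,0],[-0.045,0.0125,0,0,0,0,0],[-0.04,0.012,0,0,0,0,0]]]'
python3 -m pendant '[[[-0.035,0.0085,0,0,0,0,0],[0,0,0,0,0,0,0],[0,0,0,0,0,0,0],[0,0,0,0,0,0,0],[0,0,0,0,0,0,0]]]'
```

```text
time: 23.68
position: [0.4653, -0.1669, 0.1853]
tool_rot: [-0.0, 1.0, -0.001, 0.001]
ft_force: [0.3, 0.3, -3.0]
grip_width: 0.0214
grip_force: 25.0
time: 24.3
position: [0.6556, -0.1107, 0.1829]
tool_rot: [-0.0, 1.0, 0.0, -0.001]
ft_force: [-0.3, -0.1, -0.6]
grip_width: 0.0215
grip_force: 25.0
time: 24.92
position: [0.6889, -0.1033, 0.1841]
tool_rot: [0.0, 1.0, 0.0, -0.0]
ft_force: [0.4, -0.9, -1.8]
grip_width: 0.0213
grip_force: 25.0
```

```bash
python3 -m pendant '[[[-0.0013,0,0.01,0,0,0,0],[0,0,0.01,0,0,0,0],[0,0,0.01,0,0,0,0],[0,0,0.008,0,0,0,0],[0,0,0.002,0,0,0,0]]]'
python3 -m pendant '[[[0,0,0.01,0,0,0,0],[0,0,0.01,0,0,0,0],[0,0,0.01,0,0,0,0],[0,0,0.01,0,0,0,0],[0,0,0.007,0,0,0,0]]]'
python3 -m pendant '[[[0,0,0.002,0,0,0,0],[0,0,0.002,0,0,0,0],[0,0,0.001,0,0,0,0],[0,0,0,0,0,0,0],[0,0,0,0,0,0,0]]]'
```

```text
time: 25.55
position: [0.6905, -0.1027, 0.1428]
tool_rot: [-0.0, 1.0, 0.0, -0.001]
ft_force: [-0.1, 0.3, -1.1]
grip_width: 0.0216
grip_force: 25.0
time: 26.18
position: [0.6907, -0.1028, 0.0961]
tool_rot: [-0.0, 1.0, 0.0, -0.0]
ft_force: [0.5, 0.8, -1.8]
grip_width: 0.0217
grip_force: 25.0
time: 26.8
position: [0.6911, -0.1029, 0.0923]
tool_rot: [-0.0, 1.0, -0.0, 0.0]
ft_force: [-0.8, 0.2, -1.9]
grip_width: 0.0214
grip_force: 25.0
```

```bash
python3 -m pendant '[[[0,0,0.0012,0,0,0,0],[0,0,0,0,0,0,0],[0,0,0,0,0,0,0.6],[0,0,0,0,0,0,0.6],[0,0,0,0,0,0,0.6]]]'
python3 -m pendant '[[[0,0,0,0,0,0,0.6],[0,0,0,0,0,0,0.6],[0,0,0,0,0,0,0.6],[0,0,0,0,0,0,0.6],[0,0,0,0,0,0,0.6]]]'
python3 -m pendant '[[[0,0,-0.01,0,0,0,1],[0,0,-0.02,0,0,0,1],[0,0,-0.025,0,0,0,1],[0,0,-0.025,0,0,0,1],[0,0,-0.02,0,0,0,1]]]'
python3 look.py 3 >/dev/null
```

```text
time: 27.42
position: [0.6912, -0.103, 0.0911]
tool_rot: [-0.0, 1.0, -0.0, 0.0]
ft_force: [0.6, 0.1, 0.0]
grip_width: 0.0437
grip_force: 0.0
time: 28.05
position: [0.6909, -0.1029, 0.0908]
tool_rot: [-0.0, 1.0, 0.0, -0.0]
ft_force: [0.2, 1.0, -0.4]
grip_width: 0.0522
grip_force: 0.0
time: 28.68
position: [0.6918, -0.1032, 0.1942]
tool_rot: [-0.0, 1.0, -0.001, 0.002]
ft_force: [-0.3, -0.8, -0.9]
grip_width: 0.0856
grip_force: 0.0
```

View pics/side3.png

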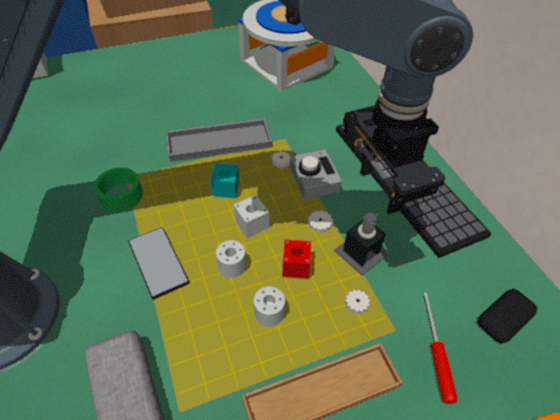

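The rod hangs home at (368,228) and the housings have not moved. Next, r1 into the carton.

```bash
python3 -m pendant '[[[0.025,-0.0,0,0,0,0,1],[0.045,0.012,0,0,0,0,1],[0.05,0.012,0,0,0,0,1],[0.05,0.012,0,0,0,0,1],[0.05,0.012,0,0,0,0,1]]]' 30
python3 -m pendant '[[[0.04,0.012,0,0,0,0,1],[0,0,0.02,0,0,0,1],[0,0,0.03,0,0,0,1],[0,0,0.03,0,0,0,1],[0,0,0.02,0,0,0,1]]]'
python3 blobs.py | grep now
```

```text
time: 29.4
position: [0.4692, -0.0545, 0.191]
tool_rot: [-0.0, 1.0, -0.0, 0.0]
ft_force: [0.7, -1.3, 0.7]
grip_width: 0.087
grip_force: 0.0
time: 30.02
position: [0.4307, -0.043, 0.09]
tool_rot: [-0.0, 1.0, 0.0, -0.0]
ft_force: [0.4, -0.2, 0.6]
grip_width: 0.087
grip_force: 0.0
now ([273, 150, 68, 48, 1665], [309.9, 172.9])
now ([245, 196, 24, 35, 591], [257.1, 214.1])
now ([309, 211, 24, 20, 390], [320.2, 220.4])
now ([219, 262, 27, 15, 293], [231.3, 269.2])
now ([254, 286, 31, 40, 1028], [268.9, 305.5])
```

```bash
python3 -m pendant '[[[0,0,0.02,0,0,0,1],[0,0,0.02,0,0,0,1],[0,0,0.01,0,0,0,1],[0,0,0.004,0,0,0,1],[0,0,0,0,0,0,0.5]]]' 30
python3 -m pendant '[[[0,0,0,0,0,0,0.4],[0,0,0,0,0,0,0.4],[0,0,0,0,0,0,0.4],[0,0,0,0,0,0,0.4],[0,0,0,0,0,0,0.4]]]' 30
python3 -m pendant '[[[0,0,0,0,0,0,0.4],[0,0,0,0,0,0,0.4],[0,0,-0.01,0,0,0,0.4],[0,0,-0.02,0,0,0,0.4],[0,0,-0.02,0,0,0,0.4]]]' 30
```

```text
time: 30.7
position: [0.4312, -0.0431, 0.0371]
tool_rot: [-0.0, 1.0, -0.0, 0.0]
ft_force: [-1.2, -0.1, 0.3]
grip_width: 0.0829
grip_force: 0.0
time: 31.32
position: [0.4311, -0.0431, 0.0371]
tool_rot: [-0.0, 1.0, -0.0, 0.0]
ft_force: [-0.4, -0.1, 4.6]
grip_width: 0.0554
grip_force: 30.0
time: 31.95
position: [0.4302, -0.0428, 0.0872]
tool_rot: [-0.0, 1.0, 0.0, -0.001]
ft_force: [0.5, 1.5, -3.2]
grip_width: 0.0555
grip_force: 30.0
```

```bash
python3 -m pendant '[[[0,0,-0.025,0,0,0,0.4],[0,0,-0.025,0,0,0,0.4],[0,-0.03,0,0,0,0,0.4],[0,-0.045,0,0,0,0,0.4],[-0.005,-0.05,0,0,0,0,0.4]]]' 30
python3 -m pendant '[[[-0.005,-0.05,0,0,0,0,0.4],[0,-0.05,0,0,0,0,0.4],[0,-0.04,0,0,0,0,0.4],[0,-0.024,0.01,0,0,0,0.4],[0,0,0.02,0,0,0,0.4]]]' 30
python3 -m pendant '[[[0,0,0.02,0,0,0,0.4],[0,0,0.02,0,0,0,0.4],[0,0,0,0,0,0,0.4],[0,0,0,0,0,0,0.4],[0,0,0,0,0,0,0.4]]]' 30
python3 look.py 4 >/dev/null; python3 - <<'E'
import cv2,numpy as np
s=cv2.imread('pics/side4.png');t=cv2.imread('pics/top4.png')
cv2.imwrite('pics/e.png',np.hstack([cv2.resize(t[180:330,390:490],None,fx=4,fy=4),cv2.resize(s[300:420,240:400],None,fx=2.5,fy=5)]))
E
```

```text
time: 32.58
position: [0.4348, -0.168, 0.1368]
tool_rot: [-0.001, 1.0, 0.001, -0.001]
ft_force: [1.4, 0.0, -3.7]
grip_width: 0.0555
grip_force: 30.0
time: 33.2
position: [0.4413, -0.3341, 0.1065]
tool_rot: [0.001, 1.0, -0.001, 0.001]
ft_force: [-0.1, 1.2, -3.8]
grip_width: 0.0555
grip_force: 30.0
time: 33.83
position: [0.4415, -0.3322, 0.0676]
tool_rot: [-0.0, 1.0, -0.001, 0.0]
ft_force: [0.3, -0.8, -3.2]
grip_width: 0.0552
grip_force: 30.0
```

View pics/e.png

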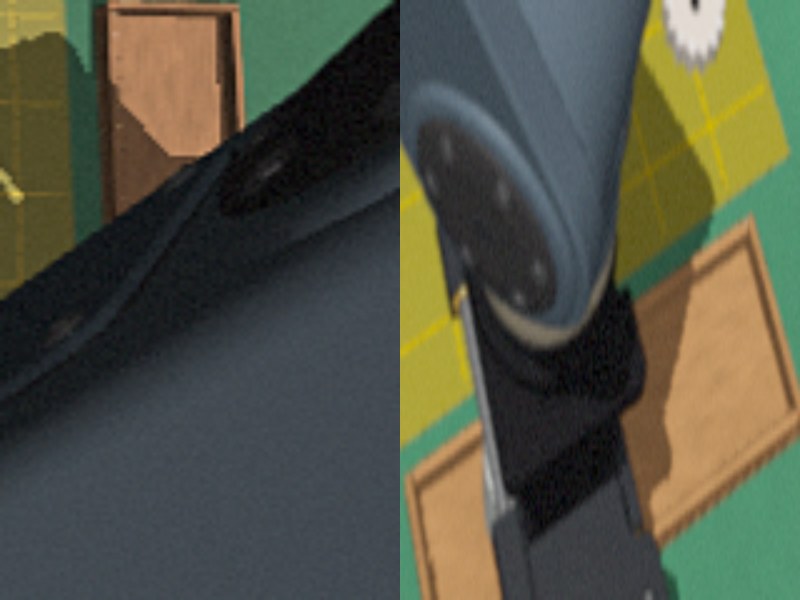

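The arm hides the fit in both views, so I'll lower by force.

```bash
python3 -m pendant '[[[0,0,0.004,0,0,0,0.4],[0,0,0.004,0,0,0,0.4],[0,0,0.002,0,0,0,0.4],[0,0,0,0,0,0,0.4],[0,0,0,0,0,0,0.4]]]' 30
python3 -m pendant '[[[0,0,0.002,0,0,0,0.4],[0,0,0.002,0,0,0,0.4],[0,0,0,0,0,0,0.4],[0,0,0,0,0,0,0.4],[0,0,0,0,0,0,0.4]]]' 30
```

```text
time: 34.55
position: [0.4411, -0.3321, 0.0568]
tool_rot: [-0.0, 1.0, 0.0, -0.0]
ft_force: [-0.4, 0.1, -4.2]
grip_width: 0.0555
grip_force: 30.0
time: 35.17
position: [0.4411, -0.3321, 0.0529]
tool_rot: [-0.0, 1.0, -0.0, 0.0]
ft_force: [-0.2, -0.1, -3.9]
grip_width: 0.0555
grip_force: 30.0
```

```bash
python3 -m pendant '[[[0,0,0.003,0,0,0,0.4],[0,0,0.003,0,0,0,0.4],[0,0,0.003,0,0,0,0.4],[0,0,0.001,0,0,0,0.4],[0,0,0,0,0,0,0.4]]]' 30
python3 -m pendant '[[[0,0,0.001,0,0,0,0.4],[0,0,0.0005,0,0,0,0.4],[0,0,0,0,0,0,0.4],[0,0,0,0,0,0,0.4],[0,0,0,0,0,0,0.4]]]' 30
```

```text
time: 35.8
position: [0.441, -0.332, 0.0427]
tool_rot: [-0.0, 1.0, 0.0, -0.0]
ft_force: [0.5, 0.6, -3.9]
grip_width: 0.0555
grip_force: 30.0
time: 36.42
position: [0.4412, -0.3321, 0.0422]
tool_rot: [-0.0, 1.0, -0.0, 0.0]
ft_force: [-0.8, 0.7, 6.1]
grip_width: 0.0554
grip_force: 30.0
```

On the floor (TCP rose by the 5 mm floor). Releasing and going to the block.

```bash
python3 -m pendant '[[[0,0,0,0,0,0,1],[0,0,0,0,0,0,1],[0,0,0,0,0,0,1],[0,0,0,0,0,0,1],[0,0,0,0,0,0,1]]]' 30
python3 -m pendant '[[[0,0,-0.02,0,0,0,1],[0,0,-0.03,0,0,0,1],[0,0,-0.03,0,0,0,1],[0,0,-0.03,0,0,0,1],[-0.01,0.03,0,0,0,0,1]]]'
python3 -m pendant '[[[-0.01,0.05,0,0,0,0,1],[-0.01,0.05,0,0,0,0,1],[-0.01,0.05,0,0,0,0,1],[-0.01,0.05,0,0,0,0,1],[-0.01,0.05,0,0,0,0,1]]]'
python3 -m pendant '[[[0,0.05,0,0,0,0,1],[0,0.046,0,0,0,0,1],[0,0,0,0,0,-5.4,1],[0,0,0,0,0,-5.4,1],[0,0,0,0,0,0,1]]]'
python3 look.py 5 >/dev/null
python3 blobs.py | grep now; python3 - <<'E'
import cv2,numpy as np
s=cv2.imread('pics/side5.png');t=cv2.imread('pics/top5.png')
cv2.imwrite('pics/f.png',np.hstack([cv2.resize(t[170:320,390:490],None,fx=4,fy=4),cv2.resize(s[170:420,200:400],None,fx=2,fy=2.4)]))
E
```

```text
time: 37.05
position: [0.4411, -0.332, 0.0412]
tool_rot: [-0.0, 1.0, 0.0, -0.0]
ft_force: [0.2, -0.3, -0.4]
grip_width: 0.086
grip_force: 0.0
time: 37.67
position: [0.4527, -0.3051, 0.154]
tool_rot: [0.001, 1.0, -0.003, 0.003]
ft_force: [-0.2, 0.5, -0.1]
grip_width: 0.087
grip_force: 0.0
time: 38.3
position: [0.5011, -0.0504, 0.1514]
tool_rot: [-0.0, 1.0, -0.0, 0.0]
ft_force: [0.3, -0.7, 0.3]
grip_width: 0.0872
grip_force: 0.0
time: 38.92
position: [0.5008, 0.0443, 0.1513]
tool_rot: [-0.094, 0.996, 0.0, -0.0]
ft_force: [-0.1, -1.2, -0.7]
grip_width: 0.0871
grip_force: 0.0
now ([291, 150, 37, 21, 436], [308.9, 159.4])
now ([301, 167, 40, 29, 737], [322.1, 182.7])
now ([234, 197, 35, 40, 1031], [251.4, 215.8])
now ([309, 211, 24, 20, 394], [320.2, 220.5])
now ([254, 286, 31, 40, 1018], [269.0, 305.7])
now ([273, 376, 37, 44, 1323], [290.3, 397.5])
```

View pics/f.png

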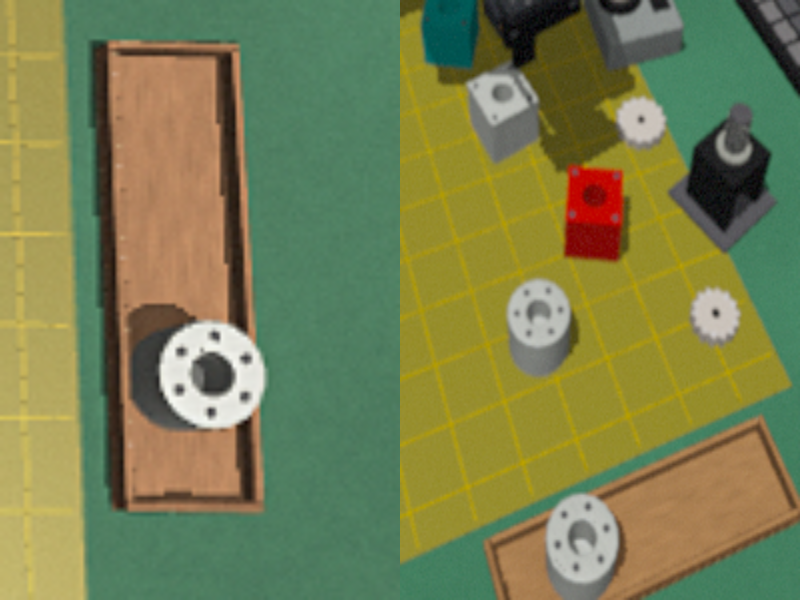

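r1 stands upright in the carton at (212,375), the rod hangs home and the block has not moved. Grasping the block.

```bash
python3 -m pendant '[[[0,0,0.03,0,0,0,1],[0,0,0.03,0,0,0,1],[0,0,0.025,0,0,0,1],[0,0,0.015,0,0,0,1],[0,0,0.011,0,0,0,1]]]' 30
python3 -m pendant '[[[0,0,0,0,0,0,0.4],[0,0,0,0,0,0,0.4],[0,0,0,0,0,0,0.4],[0,0,0,0,0,0,0.4],[0,0,0,0,0,0,0.4]]]' 30
python3 -m pendant '[[[0,0,0,0,0,0,0.4],[0,0,0,0,0,0,0.4],[0,0,0,0,0,0,0.4],[0,0,0,0,0,0,0.4],[0,0,0,0,0,0,0.4]]]' 30
```

```text
time: 39.7
position: [0.501, 0.0438, 0.0398]
tool_rot: [-0.094, 0.996, 0.0, -0.0]
ft_force: [-0.6, -0.1, -0.5]
grip_width: 0.087
grip_force: 0.0
time: 40.33
position: [0.5013, 0.0439, 0.0409]
tool_rot: [-0.094, 0.996, -0.0, 0.001]
ft_force: [-0.1, 0.1, 4.0]
grip_width: 0.0538
grip_force: 30.0
time: 40.95
position: [0.5013, 0.0439, 0.0409]
tool_rot: [-0.094, 0.996, -0.0, 0.001]
ft_force: [-0.3, -0.7, 6.0]
grip_width: 0.0536
grip_force: 30.0
```

```bash
python3 -m pendant '[[[0,0,-0.015,0,0,0,0.4],[0,0,-0.03,0,0,0,0.4],[0,0,-0.03,0,0,0,0.4],[0,0,-0.025,0,0,5.5,0.4],[0,0,0,0,0,5.6,0.4]]]' 30
python3 -m pendant '[[[-0.005,-0.03,0,0,0,0,0.4],[-0.01,-0.045,0,0,0,0,0.4],[-0.01,-0.045,0,0,0,0,0.4],[-0.01,-0.045,0,0,0,0,0.4],[-0.01,-0.045,0,0,0,0,0.4]]]' 30
python3 -m pendant '[[[-0.005,-0.045,0,0,0,0,0.4],[0,-0.045,0,0,0,0,0.4],[0,-0.045,0,0,0,0,0.4],[0,-0.031,0,0,0,0,0.4],[0,0,0.02,0,0,0,0.4]]]' 30
python3 -m pendant '[[[0,0,0.025,0,0,0,0.4],[0,0,0.015,0,0,0,0.4],[0,0,0.01,0,0,0,0.4],[0,0,0,0,0,0,0.4],[0,0,0,0,0,0,0.4]]]' 30
```

```text
time: 41.58
position: [0.5016, 0.0441, 0.1424]
tool_rot: [0.004, 1.0, -0.0, 0.002]
ft_force: [0.2, -0.9, -4.9]
grip_width: 0.0536
grip_force: 30.0
time: 42.2
position: [0.5441, -0.1671, 0.1402]
tool_rot: [0.002, 1.0, 0.001, -0.001]
ft_force: [0.3, -0.5, -4.3]
grip_width: 0.0536
grip_force: 30.0
time: 42.82
position: [0.5498, -0.3362, 0.1216]
tool_rot: [0.004, 1.0, -0.002, 0.002]
ft_force: [-0.2, 1.7, -4.2]
grip_width: 0.0535
grip_force: 30.0
time: 43.45
position: [0.5497, -0.3325, 0.0711]
tool_rot: [0.002, 1.0, -0.001, 0.001]
ft_force: [0.5, -0.4, -4.1]
grip_width: 0.054
grip_force: 30.0
```

```bash
python3 -m pendant '[[[0,0,0.005,0,0,0,0.4],[0,0,0.004,0,0,0,0.4],[0,0,0.003,0,0,0,0.4],[0,0,0.003,0,0,0,0.4],[0,0,0,0,0,0,0.4]]]' 30
python3 -m pendant '[[[0,0,0.003,0,0,0,0.4],[0,0,0.003,0,0,0,0.4],[0,0,0.002,0,0,0,0.4],[0,0,0.001,0,0,0,0.4],[0,0,0,0,0,0,0.4]]]' 30
```

```text
time: 44.08
position: [0.5489, -0.3321, 0.0549]
tool_rot: [0.002, 1.0, 0.0, -0.0]
ft_force: [0.1, 0.2, -3.7]
grip_width: 0.0536
grip_force: 30.0
time: 44.7
position: [0.5491, -0.3322, 0.0463]
tool_rot: [0.002, 1.0, 0.0, -0.0]
ft_force: [-0.5, 0.4, -3.3]
grip_width: 0.0537
grip_force: 30.0
```

```bash
python3 -m pendant '[[[0,0,0.0005,0,0,0,0.4],[0,0,0.0005,0,0,0,0.4],[0,0,0,0,0,0,0.4],[0,0,0,0,0,0,0.4],[0,0,0,0,0,0,0.4]]]' 30
```

```text
time: 45.32
position: [0.5492, -0.3323, 0.0459]
tool_rot: [0.002, 1.0, -0.0, 0.0]
ft_force: [-1.8, 0.8, 2.9]
grip_width: 0.0537
grip_force: 30.0
```

```bash
python3 -m pendant '[[[0,0,0,0,0,0,1],[0,0,0,0,0,0,1],[0,0,0,0,0,0,1],[0,0,0,0,0,0,1],[0,0,0,0,0,0,1]]]' 30
python3 -m pendant '[[[0,0,-0.02,0,0,0,1],[0,0,-0.03,0,0,0,1],[0,0,-0.03,0,0,0,1],[0,0,-0.02,0,0,0,1],[0.014,0.025,0,0,0,0,1]]]'
python3 -m pendant '[[[0.02,0.04,0,0,0,0,1],[0.02,0.04,0,0,0,0,1],[0.02,0.04,0,0,0,0,1],[0.01,0.02,0,0,0,0,1],[0,0,0,0,0,0,1]]]'
python3 look.py 6 >/dev/null
python3 blobs.py | grep now; python3 - <<'E'
import cv2,numpy as np
s=cv2.imread('pics/side6.png');t=cv2.imread('pics/top6.png')
cv2.imwrite('pics/g.png',np.hstack([cv2.resize(t[170:320,390:490],None,fx=4,fy=4),cv2.resize(s[170:420,200:400],None,fx=2,fy=2.4)]))
E
```

```text
time: 45.95
position: [0.5491, -0.3322, 0.0453]
tool_rot: [0.002, 1.0, -0.0, 0.0]
ft_force: [-0.2, -0.0, -0.8]
grip_width: 0.0861
grip_force: 0.0
time: 46.58
position: [0.5378, -0.3101, 0.1495]
tool_rot: [0.003, 1.0, -0.003, 0.004]
ft_force: [-0.0, -0.0, -0.6]
grip_width: 0.0867
grip_force: 0.0
time: 47.2
position: [0.4654, -0.1656, 0.1466]
tool_rot: [0.001, 1.0, -0.0, 0.0]
ft_force: [0.8, -0.1, -0.2]
grip_width: 0.0874
grip_force: 0.0
now ([299, 150, 30, 21, 379], [311.6, 159.4])
now ([296, 167, 45, 31, 939], [318.5, 182.9])
now ([309, 211, 24, 21, 396], [320.2, 220.5])
now ([244, 236, 19, 39, 200], [253.1, 254.7])
now ([254, 291, 31, 35, 703], [267.6, 310.5])
now ([330, 353, 15, 47, 473], [338.7, 373.0])
now ([276, 373, 37, 45, 1327], [293.3, 394.6])
```

View pics/g.png

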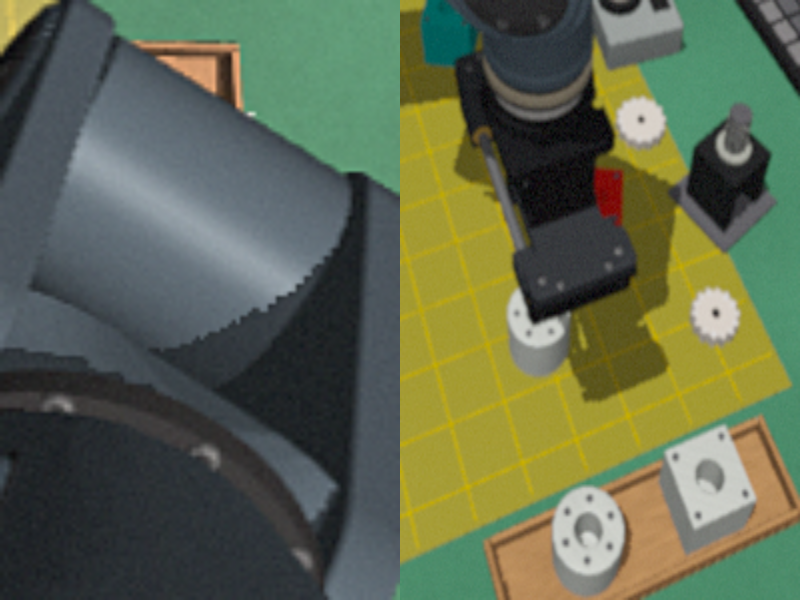

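Block and hub both stand in the carton (side crop (708,485) and (588,535)), the rod is still home, and r2 has not moved. Grasping r2.

```bash
python3 -m pendant '[[[0,-0.001,0.03,0,0,0,1],[0,0,0.03,0,0,0,1],[0,0,0.025,0,0,0,1],[0,0,0.015,0,0,0,1],[0,0,0.011,0,0,0,1]]]' 30
python3 -m pendant '[[[0,0,0,0,0,0,0.4],[0,0,0,0,0,0,0.4],[0,0,0,0,0,0,0.4],[0,0,0,0,0,0,0.4],[0,0,0,0,0,0,0.4]]]' 30
python3 -m pendant '[[[0,0,0,0,0,0,0.4],[0,0,0,0,0,0,0.4],[0,0,0,0,0,0,0.4],[0,0,0,0,0,0,0.4],[0,0,0,0,0,0,0.4]]]' 30
```

```text
time: 47.98
position: [0.4665, -0.1687, 0.0337]
tool_rot: [0.003, 1.0, -0.0, 0.0]
ft_force: [0.6, -0.2, 0.2]
grip_width: 0.0868
grip_force: 0.0
time: 48.6
position: [0.4661, -0.1677, 0.0349]
tool_rot: [0.002, 1.0, -0.0, 0.0]
ft_force: [1.4, 1.9, 4.9]
grip_width: 0.0562
grip_force: 30.0
time: 49.22
position: [0.466, -0.1677, 0.0349]
tool_rot: [0.002, 1.0, -0.0, 0.0]
ft_force: [0.2, 1.9, 5.8]
grip_width: 0.0563
grip_force: 30.0
```

```bash
python3 -m pendant '[[[0,0,-0.015,0,0,0,0.4],[0,0,-0.03,0,0,0,0.4],[0,0,-0.03,0,0,0,0.4],[0,0,-0.03,0,0,0,0.4],[0,0.02,0,0,0,0,0.4]]]' 30
python3 -m pendant '[[[-0.005,0.045,0,0,0,0,0.4],[-0.005,0.045,0,0,0,0,0.4],[-0.005,0.045,0,0,0,0,0.4],[-0.005,0.045,0,0,0,0,0.4],[-0.005,0.045,0,0,0,0,0.4]]]' 30
python3 -m pendant '[[[-0.005,0.045,0,0,0,0,0.4],[-0.005,0.045,0,0,0,0,0.4],[-0.005,0.045,0,0,0,0,0.4],[0,0.045,0,0,0,0,0.4],[0,0.045,0,0,0,0,0.4]]]' 30
python3 -m pendant '[[[0,0.019,0.02,0,0,0,0.4],[0,0,0.03,0,0,0,0.4],[0,0,0.02,0,0,0,0.4],[0,0,0,0,0,0,0.4],[0,0,0,0,0,0,0.4]]]' 30
```

```text
time: 49.85
position: [0.4679, -0.1493, 0.1415]
tool_rot: [0.003, 1.0, -0.002, 0.003]
ft_force: [-0.4, 0.9, -3.9]
grip_width: 0.0558
grip_force: 30.0
time: 50.48
position: [0.49, 0.0796, 0.1379]
tool_rot: [0.002, 1.0, 0.0, -0.002]
ft_force: [0.2, -0.0, -2.9]
grip_width: 0.0561
grip_force: 30.0
time: 51.1
position: [0.5054, 0.3037, 0.1373]
tool_rot: [0.002, 1.0, -0.001, -0.002]
ft_force: [1.0, -0.6, -3.2]
grip_width: 0.0558
grip_force: 30.0
time: 51.72
position: [0.5075, 0.3213, 0.0691]
tool_rot: [0.002, 1.0, -0.0, -0.0]
ft_force: [0.5, 0.3, -2.5]
grip_width: 0.056
grip_force: 30.0
```

Seat expected at TCP ≈ 0.040.

```bash
python3 -m pendant '[[[0,0,0.008,0,0,0,0.4],[0,0,0.007,0,0,0,0.4],[0,0,0.006,0,0,0,0.4],[0,0,0.003,0,0,0,0.4],[0,0,0.002,0,0,0,0.4]]]' 30
python3 -m pendant '[[[0,0,0.001,0,0,0,0.4],[0,0,0.001,0,0,0,0.4],[0,0,0.001,0,0,0,0.4],[0,0,0,0,0,0,0.4],[0,0,0,0,0,0,0.4]]]' 30
```

```text
time: 52.35
position: [0.5082, 0.3209, 0.0431]
tool_rot: [0.002, 1.0, -0.0, -0.0]
ft_force: [-0.4, -0.3, -3.6]
grip_width: 0.0561
grip_force: 30.0
time: 52.98
position: [0.5082, 0.321, 0.0404]
tool_rot: [0.002, 1.0, 0.0, 0.0]
ft_force: [0.2, -0.5, -3.0]
grip_width: 0.056
grip_force: 30.0
```

```bash
python3 -m pendant '[[[0,0,0.0008,0,0,0,0.4],[0,0,0,0,0,0,0.4],[0,0,0,0,0,0,1],[0,0,0,0,0,0,1],[0,0,0,0,0,0,1]]]' 30
python3 -m pendant '[[[0,0,0,0,0,0,1],[0,0,0,0,0,0,1],[0,0,-0.01,0,0,0,1],[0,0,-0.03,0,0,0,1],[0,0,-0.03,0,0,0,1]]]'
python3 -m pendant '[[[0,0,-0.03,0,0,0,0],[-0.02,-0.03,0,0,0,0,0],[-0.03,-0.04,0,0,0,0,0],[-0.04,-0.04,0,0,0,0,0],[-0.04,-0.04,0,0,0,0,0]]]'
python3 -m pendant '[[[-0.032,-0.047,0,0,0,0,0],[0,0,0,0,0,0,0],[0,0,0,0,0,0,0],[0,0,0,0,0,0,0],[0,0,0,0,0,0,0]]]' 20
python3 look.py 7 >/dev/null
```

```text
time: 53.6
position: [0.5085, 0.3211, 0.0397]
tool_rot: [0.002, 1.0, 0.0, 0.0]
ft_force: [-0.2, -0.5, 0.1]
grip_width: 0.0781
grip_force: 0.0
time: 54.22
position: [0.5082, 0.321, 0.1107]
tool_rot: [0.002, 1.0, -0.0, -0.0]
ft_force: [0.4, 0.5, -0.4]
grip_width: 0.0869
grip_force: 0.0
time: 54.85
position: [0.6386, 0.1693, 0.1406]
tool_rot: [0.002, 1.0, 0.0, 0.001]
ft_force: [0.6, 0.7, 0.4]
grip_width: 0.0449
grip_force: 0.0
time: 55.48
position: [0.6685, 0.1246, 0.1398]
tool_rot: [0.001, 1.0, 0.0, -0.0]
ft_force: [0.7, 0.2, 1.0]
grip_width: 0.0014
grip_force: 0.0
```

View pics/side7.png

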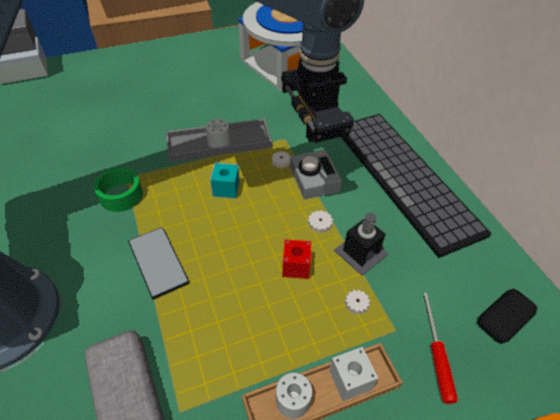

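The side view shows the hub standing in the tray at (217,133), hub and block in the carton at (294,392) and (355,370), and the rod home. Pressing the button.

```bash
python3 - <<'E'
from geo import *
c=cv2.imread('pics/side7.png');S=camera("side")
print(onz(S,(294,389),.057),onz(S,(355,369),.061),onz(S,(217.5,126),.057))
E
python3 -m pendant '[[[0,0,0.015,0,0,0,0],[0,0,0.02,0,0,0,0],[0,0,0.02,0,0,0,0],[0,0,0.008,0,0,0,0],[0,0,0,0,0,0,0]]]'
python3 -m pendant '[[[0,0,0.002,0,0,0,0],[0,0,0.002,0,0,0,0],[0,0,0.002,0,0,0,0],[0,0,0.002,0,0,0,0],[0,0,0,0,0,0,0]]]'
```

```text
[ 0.44804543 -0.32809598  0.057     ] [ 0.54968391 -0.33461042  0.061     ] [0.50912331 0.318492   0.057     ]
time: 56.25
position: [0.6684, 0.1231, 0.0753]
tool_rot: [0.002, 1.0, -0.0, -0.001]
ft_force: [-0.8, 0.4, 1.8]
grip_width: 0.0003
grip_force: 0.7
time: 56.88
position: [0.6699, 0.1232, 0.069]
tool_rot: [0.002, 1.0, 0.0, 0.001]
ft_force: [0.3, 0.2, 3.3]
grip_width: 0.0006
grip_force: 2.1
```

```bash
python3 -m pendant '[[[0,0,0.001,0,0,0,0],[0,0,0.001,0,0,0,0],[0,0,0.001,0,0,0,0],[0,0,0,0,0,0,0],[0,0,0,0,0,0,0]]]'
python3 -m pendant '[[[0,0,0.001,0,0,0,0],[0,0,0.001,0,0,0,0],[0,0,0,0,0,0,0],[0,0,0,0,0,0,0],[0,0,0,0,0,0,0]]]'
```

```text
time: 57.5
position: [0.67, 0.1232, 0.0674]
tool_rot: [0.002, 1.0, -0.0, 0.001]
ft_force: [-1.1, -0.9, 10.8]
grip_width: 0.0002
grip_force: 5.5
time: 58.12
position: [0.67, 0.1232, 0.0672]
tool_rot: [0.002, 1.0, -0.0, 0.001]
ft_force: [-4.3, -0.8, 18.3]
grip_width: 0.0002
grip_force: 9.6
```

The button hit its hard stop 8 mm below first contact. Lifting, then a last numeric check.

```bash
python3 -m pendant '[[[0,0,-0.01,0,0,0,0],[0,0,-0.03,0,0,0,0],[0,0,-0.03,0,0,0,0],[0,0,-0.03,0,0,0,0],[0,0,-0.02,0,0,0,0]]]'
python3 -m pendant '[[[0,0,-0.02,0,0,0,0],[0,0,0,0,0,0,0],[0,0,0,0,0,0,0],[0,0,0,0,0,0,0],[0,0,0,0,0,0,0]]]'
python3 - <<'E'
import cv2,numpy as np
from geo import *
S=camera("side");a=cv2.imread('pics/side7.png')[:,:,::-1].astype(int);b=S["img"].astype(int)
for n,(u,v,w) in dict(tray=(217,133,22),carton=(325,380,60),stand=(365,240,28),button=(310,168,14)).items():
    d=abs(a-b).max(2)[max(0,v-w):v+w,u-w:u+w];print(n,(d>40).sum())
E
```

```text
time: 58.75
position: [0.6689, 0.1233, 0.184]
tool_rot: [0.002, 1.0, 0.0, -0.0]
ft_force: [-0.5, -0.3, -0.6]
grip_width: 0.0004
grip_force: 0.0
time: 59.38
position: [0.6688, 0.1232, 0.2025]
tool_rot: [0.002, 1.0, -0.0, -0.001]
ft_force: [0.2, 0.8, -0.3]
grip_width: 0.0006
grip_force: 0.0
tray 4
carton 0
stand 0
button 74
```

```bash
python3 -c "
from rig import hand_in
print(hand_in())"
```

```text
the job is handed in; nothing more can be done
None
```

I handed the job in: there were three housings (none in the far-left place), the two full-depth ones stand in the box and the short one in the tray, the rod hangs in its stand, and the button was pressed to its stop and let up; the hand-in gave no verdict.

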